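# Feed nuts into a tote with the pedal and gather them in its corner

### The arm

A 6-joint arm with a two-finger parallel gripper is mounted at the origin on the work surface. World frame = base frame: x ahead of the robot, y to its left, z up, the work surface at z = 0. Lengths are in m, angles in degrees, forces in N, time in s.
With the tool pointing down it reaches from about 0.375 to 0.9 m from the base axis. Payload 3.1 kg.
Tool frame: the origin (TCP) lies at the very end of the fingers, on their centre line; the grasp point (between the pads) lies 19 mm behind it (bot.tcp_to_grasp is the distance from the TCP to the grasp point, in m); z points along the fingers, y is the direction in which the jaws open and shut (so a half turn about z gives the same grasp; the last joint's range is limited). The gripper opens to 87 mm and grips with 3 to 60 N. Pads are 19 mm wide; open, the fingers measure 117 mm over their backs; the gripper's body (75 mm by 190 mm) begins 51 mm behind the grasp point.
Start: joints at [67.007, 30.224, 82.088, -0, 67.689, -10.227], TCP at [0.138, 0.61, 0.223] pointing down, gripper open.
Joint ranges: [-176.69, 176.69], [-43.24, 126.21], [12.49, 139.97], [-82, 262], [0, 151.66], [-163.58, 163.58]. Speed limits (degrees/s): [159.86, 159.86, 180, 180, 180, 180].

### API

Orientations are given as a 3x3 rotation matrix whose columns are the frame's x, y, z axes.
In Python, from rig import telemetry, eyes, order, bot gives the robot as it stands. The module is installed in compiled form; this text tells all that it offers.
- The arm moves only by the tool servo_tool, never from a script. Its argument "targets" is a list of rows, each a list of 2 entries, a list of its own where there are three numbers: the shift along the tool's x, y, z in m, then the turn, a rotation vector about the tool's x, y, z in rad. In form: [[[tx, ty, tz], [wx, wy, wz]], ...]. A call has 1 to 12 rows; each row is the pose to reach, as a shift and turn from the pose commanded when the call began, along the tool's axes at that moment; what a row does not reach only later rows make up. A row lasts 1/8 s, in which the tool goes at most 62.5 mm and 10.7 degrees, less where a joint would pass 70% of its speed; a pose out of reach is approached as far as the arm can. A call with a gripper value outside its range is refused whole. "gripper" is the finger opening in m, from 0 to 0.087, set as the call begins (left out, the last holds). The fingers move at their own pace and stop on an object; the grip force is fixed at half the most. Time passes only in rows, so rows that repeat a pose let the fingers close. It gives the time, the measured TCP pose, the force and the opening at its end, in the units of the state.
- telemetry.read_state(): the state, without advancing time (a new reading comes with each control period).
- eyes.capture(name): name is "scene" or "side" or "wrist"; returns a dict with "pixels" (400x640x3 uint8, blue, green, red), "intrinsics" (3x3 intrinsics, pixels), "extrinsics" (4x4, takes a point from camera to world coordinates); the wrist camera has in their place "T_tool_cam" (4x4, takes a point from camera to tool coordinates, whose origin is the TCP and whose axes are the flange's). Camera axes: x right, y down, z forward; pixel columns grow to the right and rows downward; lengths in m; the calibration is good to about 2 mm. The wrist camera is an equidistant fisheye: a pixel r from the principal point sees the ray r / f radians off the axis. A picture is of the moment at which its call begins: read the wrist's pose just before it. There is no depth.
- order.hand_in(): hands the job in, once; it reports no verdict.
The state is a dict: "time_s": time; "joint_positions": joint angles; "qvel": joint speeds; "tau": joint torques, N m; "position": TCP position; "tcp_rot": TCP orientation; "force": force on the tool from outside, world axes, zero at the start; "moment": the same for the moment, N m; "opening": opening from 0.0 (shut) to 1.0 (fully open).
Only numpy, scipy, OpenCV 4.12 (cv2) and the standard library are available. Lean on these libraries where they do the work, as an engineer would, in place of code of your own. Each camera call takes 0.05 s, during which the arm holds its last target. There are 200 camera calls.

### The job

Press the feeder's spring pedal fully down to its stop so that all four brass nuts slide into the tote, and let the pedal come back up. Then pick the tote up by its green handle and tilt it about 30 degrees towards its blue-taped corner until all the nuts have slid into that corner. Finish while still holding the tote tilted and steady like that, clear of the bench and of the feeder, with the other things on the bench left where they are.

Things in the scene. Friction and masses are not known exactly. Their poses are not given: they have to be found in the camera images.
- feeder: Feeder fixed to the bench: white housing 106 x 85 mm, 136 mm high, green cap, dark base. Origin on the bench under its middle. Pedal towards its -x. A four-lane chute slopes down 40 degrees along its +y to a lip 80 mm out, 72 mm high (chute and shut blue gate stay under 120 mm). The gate holds one nut per lane, rises with the pedal and lets them slide into the tote within 1 s.
- pedal (a joint): Angle of the feeder's spring pedal: 0 up (level), 0.35 rad at its stop. Hinge parallel to the feeder's y at (-62, 0, 58) mm in the feeder's frame; the free end goes down. It springs back up by itself. Push needed at the green pad: about 4.5 N to start, 9 N at the stop. Nuts are freed by two thirds of the travel.
- pedal_pad (a point): Centre of the top of the green pad on the pedal, the place to press: 93 mm out from the hinge, 155 mm along -x from the feeder's origin, 66 mm above the table with the pedal up, about 34 mm with it down. Pad 50 x 56 mm on a dark plate 120 x 60 mm.
- tote: White open tote, 160 mm (its x) x 120 mm (its y), walls 45 mm high, all 5 mm thick, 0.24 to 0.39 kg, on the bench beside the chute: its -y side about 8 mm clear of the lip, its axes along the feeder's within 2 degrees. Origin under its middle, z up. Posts 24 mm wide at the middle of the short walls carry a bridge handle.
- tote_handle (a point): Centre of the tote's green bridge handle: a flat bar along the tote's x, 14 mm thick (its y), 22 mm tall, free length 148 mm, centre 111 mm above the tote's underside (top 122, underside 100 mm). Pinch it across its thickness from above at the middle; about 40 N of grip holds the tote firmly.
- tote_corner (a point): Inner floor corner of the tote that is marked with blue tape outside and a blue patch inside: at (75, -55, 5) mm in the tote's frame, i.e. the +x corner on the chute's side.
- nut0: Brass square nut 0, 15 x 15 x 12 mm, 22 g, at the start in a chute lane behind the gate. Origin in the middle of its underside. The nuts slide easily (friction about 0.15 to 0.22 on tote and chute).
- nut1: Brass square nut 1, 15 x 15 x 12 mm, 22 g, at the start in a chute lane behind the gate. Origin in the middle of its underside. The nuts slide easily (friction about 0.15 to 0.22 on tote and chute).
- nut2: Brass square nut 2, 15 x 15 x 12 mm, 22 g, at the start in a chute lane behind the gate. Origin in the middle of its underside. The nuts slide easily (friction about 0.15 to 0.22 on tote and chute).
- nut3: Brass square nut 3, 15 x 15 x 12 mm, 22 g, at the start in a chute lane behind the gate. Origin in the middle of its underside. The nuts slide easily (friction about 0.15 to 0.22 on tote and chute).
- tape: Bystander: roll of blue tape, 96 mm across, 24 mm high, lying flat; origin under its centre.
- column: Bystander: white printed column standing upright, 38 mm across, 90 mm high; origin under its centre.
- driver: Bystander: screwdriver with a green handle, lying on the table.
- glue: Bystander: white glue bottle with orange cap, 44 mm across, 110 mm high; origin under its centre.
- panel: Bystander: flat white printed panel 140 x 100 x 6 mm lying on the table; origin under its centre.
- clip: Bystander: white printed bracket with three upright fins, 70 x 40 mm, 34 mm high, beside the feeder; origin under its centre.
Mind the look-alikes: they are no part of the job. Leave any turquoise look-alike of the tote alone.

How it is judged (in metres and radians):
On the way, in this order (a step that is already met when the one before it is completed fails the run):
1. the pedal is pressed down to its stop (above 0.32 rad) (value of joint pedal above 0.32 rad), for 0.2 s.
2. all four nuts lie in the tote and the pedal is back up (x of nut0 in the frame of tote between -0.08 and 0.08 m and y of nut0 in the frame of tote between -0.06 and 0.06 m and z of nut0 in the frame of tote between -0.002 and 0.045 m and x of nut1 in the frame of tote between -0.08 and 0.08 m and y of nut1 in the frame of tote between -0.06 and 0.06 m and z of nut1 in the frame of tote between -0.002 and 0.045 m and x of nut2 in the frame of tote between -0.08 and 0.08 m and y of nut2 in the frame of tote between -0.06 and 0.06 m and z of nut2 in the frame of tote between -0.002 and 0.045 m and x of nut3 in the frame of tote between -0.08 and 0.08 m and y of nut3 in the frame of tote between -0.06 and 0.06 m and z of nut3 in the frame of tote between -0.002 and 0.045 m and value of joint pedal below 0.06 rad), for 0.2 s.
3. the tote is lifted clear with the nuts in it (its blue-taped corner more than 30 mm above the bench) (x of nut0 in the frame of tote between -0.08 and 0.08 m and y of nut0 in the frame of tote between -0.06 and 0.06 m and z of nut0 in the frame of tote between -0.002 and 0.045 m and x of nut1 in the frame of tote between -0.08 and 0.08 m and y of nut1 in the frame of tote between -0.06 and 0.06 m and z of nut1 in the frame of tote between -0.002 and 0.045 m and x of nut2 in the frame of tote between -0.08 and 0.08 m and y of nut2 in the frame of tote between -0.06 and 0.06 m and z of nut2 in the frame of tote between -0.002 and 0.045 m and x of nut3 in the frame of tote between -0.08 and 0.08 m and y of nut3 in the frame of tote between -0.06 and 0.06 m and z of nut3 in the frame of tote between -0.002 and 0.045 m and height (world z) of tote_corner above 0.03 m and contact force between the fingers and tote above 2 N), for 0.2 s.
At the end, for the whole second after the job is handed in: The gripper holds the tote still, tilted 20 to 46 degrees, its blue-taped inner corner over 30 mm above the bench, not touching the feeder; all four nuts are in it at rest, each origin within 72 mm of that corner; the pedal is back up (below 0.06 rad) (all of step 3 and value of joint pedal below 0.06 rad and angle between tote's own z axis and vertical between 0.35 and 0.8 rad and contact force between tote and feeder below 0.2 N and linear speed of each of tote, nut0, nut1, nut2, nut3 below 0.03 m/s and angular speed of tote below 0.15 rad/s and distance between each of nut0, nut1, nut2, nut3 and tote_corner below 0.072 m); the arm keeps its last pose, push and grip.
It fails at once if one of the other things on the bench is moved more than 30 mm (distance of any of tape, column, driver, glue, panel, clip from where it was at the start of the episode above 0.03 m).
It also fails if it takes over 58 s, if anything falls off the work surface, if the arm or the gripper's body presses on something with over 40 N, if the wrist force passes 120 N, or if a joint passes its speed limit or range.

## Working session

There is one attempt and no reset: what is moved stays moved. The work goes in short steps, Python scripts to look and compute and a tool call to move; the robot and the scene stay as the last step left them, time stands still between calls to the robot, and variables do not carry over. Pictures are saved under pics/ and viewed, about 8 in all and at most 12, crops included, and the job is handed in when it is done.

Besides the shell and the picture viewer there is one more tool, called after "Call:" in YAML: its name, and indented under it one key for each argument. servo_tool: Moves the arm, as the interface text tells. Its arguments: {"type":"object","properties":{"targets":{"type":"array","items":{"type":"array"}},"gripper":{"type":"number"}},"required":["targets"]}

```bash
mkdir -p pics; cat > h.py <<'E'
import numpy as np,cv2
from rig import telemetry,eyes,order,bot
def grab(n):
    c=eyes.capture(n); return np.array(c["pixels"]),np.array(c["intrinsics"]),np.array(c["extrinsics"] if n!="wrist" else c["T_tool_cam"])
def plane(K,T,uv,z):
    d=T[:3,:3]@np.linalg.solve(K,[uv[0],uv[1],1.]); o=T[:3,3]; return o+d*(z-o[2])/d[2]
def proj(K,T,P):
    p=np.linalg.inv(T)@np.append(P,1); p=K@p[:3]; return p[:2]/p[2]
E
python3 - <<'E'
from h import *
for n in("scene","side"):
    p,K,T=grab(n); cv2.imwrite(f"pics/{n}0.png",p); np.savez(n+"0",p=p,K=K,T=T); print(n,K.round(1).tolist(),T.round(3).tolist())
s=telemetry.read_state();print(s)
E
```

```text
scene [[481.3, 0.0, 316.2], [0.0, 481.3, 198.4], [0.0, 0.0, 1.0]] [[-0.68, 0.538, -0.498, 1.21], [0.733, 0.5, -0.46, 0.589], [0.002, -0.678, -0.735, 1.083], [0.0, 0.0, 0.0, 1.0]]
side [[411.0, 0.0, 323.1], [0.0, 411.0, 195.7], [0.0, 0.0, 1.0]] [[0.969, -0.136, 0.206, 0.331], [-0.247, -0.483, 0.84, -0.947], [-0.015, -0.865, -0.502, 0.644], [0.0, 0.0, 0.0, 1.0]]
{'time_s': 0.1, 'joint_positions': array([ 6.70067354e+01,  3.02738040e+01,  8.21483256e+01, -3.17897881e-04,
        6.76909044e+01, -1.02259779e+01]), 'qvel': array([ 0.00114204, -0.12540886, -0.29299166,  0.02639486, -0.02889539,
        0.02175963]), 'tau': array([-5.62142159e-04, -4.40988243e+01, -1.77149445e+01,  6.34716754e-02,
        5.34442056e-02, -3.95733844e-05]), 'position': array([0.13781653, 0.60893905, 0.22167173]), 'tcp_rot': array([[-9.75276024e-01,  2.20988892e-01, -7.65901177e-04],
       [ 2.20989949e-01,  9.75274391e-01, -1.81808072e-03],
       [ 3.45188160e-04, -1.94238700e-03, -9.99998054e-01]]), 'force': array([-0.42640237, -0.69683208,  0.21915445]), 'moment': array([-0.00822576,  0.03120682,  0.03938828]), 'opening': 1.0013377202275855}
```

View pics/scene0.png

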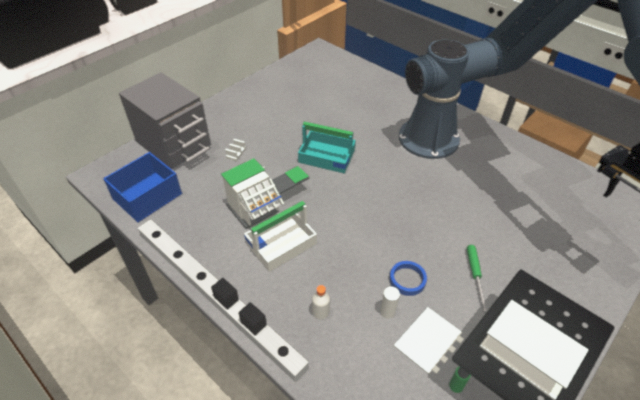

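View pics/side0.png

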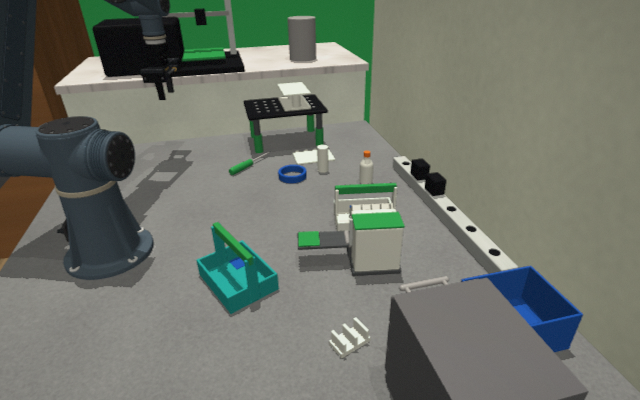

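The scene view shows the feeder's green cap near (243,172), the pad at (292,174), the white tote's green handle at (280,218), and the turquoise decoy at (327,150). In the side view the cap is at (377,221), the pad at (309,239) and the handle at (366,188).

```bash
python3 - <<'E'
from h import *
rois={"scene":{"cap":((205,150),(268,190)),"pad":((272,160),(320,188)),"handle":((240,195),(312,240))},
"side":{"cap":((345,205),(410,235)),"pad":((290,225),(325,255)),"handle":((325,178),(405,200))}}
hz={"cap":.136,"pad":.066,"handle":.122}
for n in rois:
    f=np.load(n+"0.npz");p,K,T=f["p"],f["K"],f["T"]
    hsv=cv2.cvtColor(p,cv2.COLOR_BGR2HSV); m=cv2.inRange(hsv,(50,120,50),(75,255,255))
    for k,((a,b),(c,d)) in rois[n].items():
        mm=np.zeros_like(m);mm[b:d,a:c]=m[b:d,a:c]
        N,L,st,ce=cv2.connectedComponentsWithStats(mm);i=1+np.argmax(st[1:,4])
        cn=cv2.findContours((L==i).astype(np.uint8),0,2)[0][0]
        P=np.array([plane(K,T,q[0],hz[k])[:2] for q in cn],np.float32)
        r=cv2.minAreaRect(P);print(n,k,st[i],ce[i].round(1),plane(K,T,ce[i],hz[k]).round(3),"rect",np.round(r[0],3),np.round(r[1],3),round(r[2],1)); print(cv2.boxPoints(r).round(3).tolist())
E
```

```text
scene cap [223 160  40  25 492] [242.2 171.7] [ 0.634 -0.228  0.136] rect [ 0.633 -0.228] [0.054 0.104] 80.2
[[0.578000009059906, -0.2460000067949295], [0.6800000071525574, -0.2639999985694885], [0.6890000104904175, -0.210999995470047], [0.5870000123977661, -0.19300000369548798]]
scene pad [286 167  21  16 182] [296.3 174.4] [ 0.488 -0.16   0.066] rect [ 0.488 -0.16 ] [0.05  0.044] 79.4
[[0.460999995470047, -0.1809999942779541], [0.5049999952316284, -0.1889999955892563], [0.5139999985694885, -0.14000000059604645], [0.47099998593330383, -0.13199999928474426]]
scene handle [253 202  51  29 202] [277.9 216.2] [ 0.673 -0.044  0.122] rect [ 0.671 -0.044] [0.013 0.157] 79.0
[[0.5929999947547913, -0.03500000014901161], [0.746999979019165, -0.06499999761581421], [0.75, -0.052000001072883606], [0.5950000286102295, -0.02199999988079071]]
side cap [352 212  52  18 745] [377.2 220.7] [ 0.628 -0.237  0.136] rect [ 0.629 -0.236] [0.061 0.109] 79.6
[[0.5699999928474426, -0.25600001215934753], [0.6769999861717224, -0.2759999930858612], [0.6880000233650208, -0.2150000035762787], [0.5809999704360962, -0.19599999487400055]]
side pad [298 231  22  16 309] [308.2 238.7] [ 0.484 -0.167  0.066] rect [ 0.485 -0.166] [0.058 0.05 ] 80.4
[[0.45500001311302185, -0.19099999964237213], [0.5040000081062317, -0.19900000095367432], [0.5139999985694885, -0.1420000046491623], [0.4650000035762787, -0.13300000131130219]]
side handle [335 183  61  11 493] [365.4 188. ] [ 0.662 -0.065  0.122] rect [ 0.663 -0.065] [0.046 0.16 ] 79.4
[[0.5799999833106995, -0.0729999989271164], [0.7369999885559082, -0.10199999809265137], [0.7459999918937683, -0.05700000002980232], [0.5879999995231628, -0.027000000700354576]]
```

Call:
servo_tool:
  targets:
    - [[-0.36, -0.185, 0], [0, 0, -0.045]]
    - [[-0.36, -0.185, 0], [0, 0, -0.045]]
    - [[-0.36, -0.185, 0], [0, 0, -0.045]]
    - [[-0.36, -0.185, 0], [0, 0, -0.045]]
    - [[-0.36, -0.185, 0], [0, 0, -0.045]]
    - [[-0.36, -0.185, 0], [0, 0, -0.045]]
    - [[-0.4, -0.32, 0], [0, 0, -0.045]]
    - [[-0.42, -0.38, 0], [0, 0, -0.045]]
    - [[-0.44, -0.44, 0], [0, 0, -0.045]]
    - [[-0.46, -0.5, 0], [0, 0, -0.045]]
    - [[-0.48, -0.56, 0], [0, 0, -0.045]]
    - [[-0.49, -0.6, 0], [0, 0, -0.045]]
  gripper: 0.0

```text
time_s: 1.6
position: [0.4763, -0.0046, 0.2224]
tcp_rot: [[-0.984, 0.177, 0.0], [0.177, 0.984, 0.0], [-0.0, 0.0, -1.0]]
force: [0.9, 0.7, 0.1]
opening: 0.006
```

```bash
cat >> h.py <<'E'
def to_tool(D,R): return (np.array(R).T@np.array(D)).round(4)
E
python3 - <<'E'
from h import *
f=np.load("scene0.npz");K,T=f["K"],f["T"]
for n,uv,z in [("turqH1",(304,126),.122),("turqH2",(352,133),.122),("turqC",(327,155),.02),("glue",(321,288),.11),("column",(391,293),.09),("tape",(408,278),.02),("driver",(474,262),.01),("clip",(235,149),.03),("railL",(200,275),.03)]: print(n,plane(K,T,uv,z).round(3))
s=telemetry.read_state();print(s["time_s"],s["position"].round(4),s["tcp_rot"].round(4).tolist(),s["joint_positions"].round(1),s["opening"])
R=s["tcp_rot"];print(to_tool(np.array([.486,-.163,.12])-s["position"],R))
E
```

```text
turqH1 [ 0.356 -0.254  0.122]
turqH2 [ 0.279 -0.121  0.122]
turqC [ 0.322 -0.184  0.02 ]
glue [0.752 0.182 0.11 ]
column [0.639 0.305 0.09 ]
tape [0.533 0.29  0.02 ]
driver [0.363 0.388 0.01 ]
clip [ 0.515 -0.418  0.03 ]
railL [ 0.899 -0.108  0.03 ]
1.6 [ 0.4763 -0.0046  0.2224] [[-0.9842, 0.1769, 0.0002], [0.1769, 0.9842, 0.0001], [-0.0002, 0.0002, -1.0]] [-14.   18.8 102.9   0.   58.3 -93.9] 0.005941469316905502
[-0.0376 -0.1542  0.1024]
```

Call:
servo_tool:
  targets:
    - [[-0.02, -0.06, 0], [0, 0, 0]]
    - [[-0.035, -0.12, 0.03], [0, 0, 0]]
    - [[-0.038, -0.154, 0.06], [0, 0, 0]]
    - [[-0.038, -0.154, 0.1], [0, 0, 0]]
    - [[-0.038, -0.154, 0.1], [0, 0, 0]]
    - [[-0.038, -0.154, 0.1], [0, 0, 0]]

```text
time_s: 2.35
position: [0.4869, -0.1607, 0.1233]
tcp_rot: [[-0.984, 0.176, 0.001], [0.176, 0.984, -0.0], [-0.001, -0.0, -1.0]]
force: [0.6, -0.4, 0.3]
opening: 0.005
```

```bash
python3 - <<'E'
from h import *
s=telemetry.read_state();print(s["time_s"],s["position"].round(4),to_tool(np.array([.486,-.163,.12])-s["position"],s["tcp_rot"]),s["force"])
p,K,T=grab("side"); cv2.imwrite("pics/side1.png",cv2.resize(p[130:330,230:480],None,fx=2.4,fy=2.4))
p,K,T=grab("wrist"); cv2.imwrite("pics/w1.png",p); print(K,T)
E
```

```text
2.35 [ 0.4869 -0.1607  0.1233] [ 0.0004 -0.0024  0.0033] [ 0.55954174 -0.38820064  0.30289692]
[[309.70691629   0.         322.5891891 ]
 [  0.         309.70691629 201.71595688]
 [  0.           0.           1.        ]] [[-1.45292563e-03 -9.55232294e-01 -2.95853264e-01  8.07108939e-02]
 [ 9.99998464e-01 -1.67782993e-03  5.06311572e-04  3.81555677e-04]
 [-9.80036624e-04 -2.95852074e-01  9.55233265e-01 -1.63045631e-01]
 [ 0.00000000e+00  0.00000000e+00  0.00000000e+00  1.00000000e+00]]
```

View pics/w1.png

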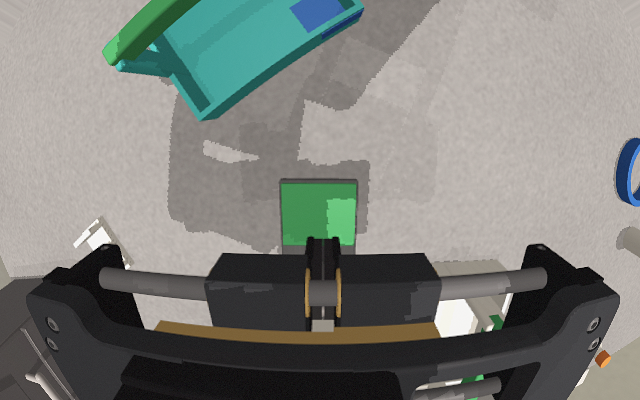

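The wrist view shows the green pad at columns 281–357 and rows 180–245, centred sideways on the shut fingertips at (322,240). I'll press now.

Call:
servo_tool:
  targets:
    - [[0, 0, 0.03], [0, 0, 0]]
    - [[0, 0, 0.05], [0, 0, 0]]
    - [[0, 0, 0.06], [0, 0, 0]]
    - [[0, 0, 0.068], [0, 0, 0]]
    - [[0, 0, 0.076], [0, 0, 0]]
    - [[0, 0, 0.082], [0, 0, 0]]
    - [[0, 0, 0.086], [0, 0, 0]]
    - [[0, 0, 0.088], [0, 0, 0]]
    - [[0, 0, 0.088], [0, 0, 0]]

```text
time_s: 3.58
position: [0.4889, -0.161, 0.0372]
tcp_rot: [[-0.984, 0.177, 0.006], [0.177, 0.984, -0.002], [-0.006, -0.001, -1.0]]
force: [0.9, 4.5, 12.1]
opening: 0.005
```

Call:
servo_tool:
  targets:
    - [[0, 0, 0.003], [0, 0, 0]]
    - [[0, 0, 0.006], [0, 0, 0]]
    - [[0, 0, 0.006], [0, 0, 0]]
    - [[0, 0, 0.006], [0, 0, 0]]

```text
time_s: 4.08
position: [0.4893, -0.1611, 0.0357]
tcp_rot: [[-0.984, 0.177, 0.008], [0.177, 0.984, -0.004], [-0.009, -0.002, -1.0]]
force: [-5.5, 7.0, 49.4]
opening: 0.005
```

The force jumped to 49 N with almost no further travel, so the pedal is on its stop. I'll raise the tool and check.

Call:
servo_tool:
  targets:
    - [[0, 0, -0.003], [0, 0, 0]]
    - [[0, 0, -0.003], [0, 0, 0]]
    - [[0, 0, -0.04], [0, 0, 0]]
    - [[0, 0, -0.09], [0, 0, 0]]
    - [[0, 0, -0.15], [0, 0, 0]]
    - [[0, 0, -0.19], [0, 0, 0]]
    - [[0, 0, -0.19], [0, 0, 0]]
    - [[0, 0, -0.19], [0, 0, 0]]
  gripper: 0.06

```text
time_s: 5.08
position: [0.4861, -0.1606, 0.2186]
tcp_rot: [[-0.984, 0.177, 0.0], [0.177, 0.984, -0.0], [-0.0, -0.0, -1.0]]
force: [0.7, 0.2, -0.6]
opening: 0.681
```

```bash
python3 - <<'E'
from h import *
s=telemetry.read_state();print(s["time_s"],s["position"].round(4),to_tool(np.array([.665,-.046,.225])-s["position"],s["tcp_rot"]),s["force"])
p,K,T=grab("side"); a=cv2.resize(p[130:300,260:460],None,fx=2,fy=2)
q,K,T=grab("scene"); b=cv2.resize(q[140:310,200:400],None,fx=2,fy=2)
cv2.imwrite("pics/ab2.png",np.hstack([a,b]))
E
```

```text
5.075 [ 0.4861 -0.1606  0.2186] [-0.1558  0.1443 -0.0064] [ 0.70790781  0.2412546  -0.63716529]
```

View pics/ab2.png

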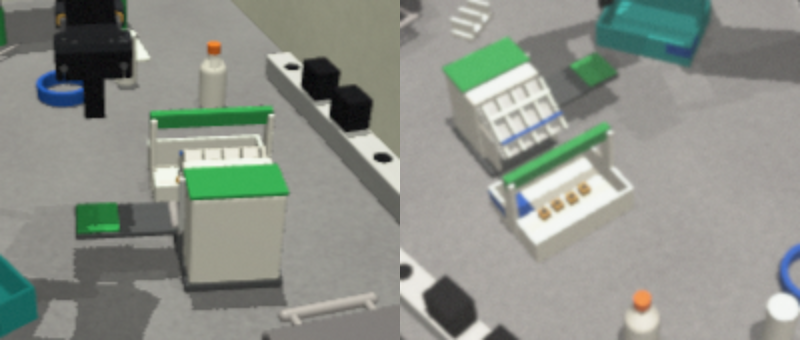

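All four nuts lie in the tote, at about (545–585, 188–214) in the right half of the picture, and the pedal is back up. Next I'll hover over the handle.

Call:
servo_tool:
  targets:
    - [[-0.04, 0.04, 0], [0, 0, 0]]
    - [[-0.08, 0.08, 0], [0, 0, 0]]
    - [[-0.12, 0.115, 0], [0, 0, 0]]
    - [[-0.157, 0.144, 0], [0, 0, 0]]
    - [[-0.157, 0.144, 0.02], [0, 0, 0]]
    - [[-0.157, 0.144, 0.05], [0, 0, 0]]
    - [[-0.157, 0.144, 0.05], [0, 0, 0]]
    - [[-0.157, 0.144, 0.05], [0, 0, 0]]

```text
time_s: 6.18
position: [0.6665, -0.0471, 0.1682]
tcp_rot: [[-0.984, 0.177, -0.001], [0.177, 0.984, 0.0], [0.001, 0.0, -1.0]]
force: [0.4, 0.3, 0.4]
opening: 0.685
```

```bash
python3 - <<'E'
from h import *
s=telemetry.read_state();R,t=s["tcp_rot"],s["position"];print(s["time_s"],t.round(4),s["force"].round(1))
p,K,T=grab("wrist"); cv2.imwrite("pics/w3.png",p)
hsv=cv2.cvtColor(p,cv2.COLOR_BGR2HSV); m=cv2.inRange(hsv,(50,120,50),(75,255,255))
N,L,st,ce=cv2.connectedComponentsWithStats(m)
def fish(uv,z):
    d=(np.array(uv)-K[:2,2]);r=np.hypot(*d);th=r/K[0,0];v=np.append(d/r*np.sin(th),np.cos(th))
    W=np.eye(4);W[:3,:3]=R;W[:3,3]=t;W=W@T
    v=W[:3,:3]@v;o=W[:3,3];return o+v*(z-o[2])/v[2]
for i in range(1,N):
    if st[i,4]>150:
        cn=cv2.findContours((L==i).astype(np.uint8),0,2)[0][0]
        P=np.array([R.T@(fish(q[0].astype(float),.122)-t) for q in cn],np.float32)[:,:2]
        r=cv2.minAreaRect(P);print(st[i],"tool-frame",np.round(r[0],4),np.round(r[1],4),round(r[2],1),P.min(0),P.max(0))
E
```

```text
6.175 [ 0.6665 -0.0471  0.1682] [0.4 0.3 0.4]Traceback (most recent call last):
  File "<stdin>", line 14, in <module>
cv2.error: OpenCV(4.12.0) /io/opencv/modules/imgproc/src/convhull.cpp:143: error: (-215:Assertion failed) total >= 0 && (depth == CV_32F || depth == CV_32S) in function 'convexHull'
```

View pics/w3.png

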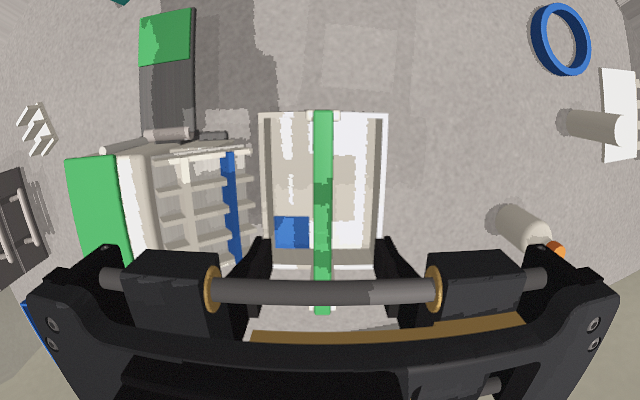

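The wrist view shows the handle straight at columns 314–333 (image centre 322.6), with its near end at row 110. That row works out to tool x = +80 mm, so the tool is centred on the handle. I'll descend and grip.

Call:
servo_tool:
  targets:
    - [[0, 0, 0.03], [0, 0, 0]]
    - [[0, 0, 0.06], [0, 0, 0]]
    - [[0, 0, 0.076], [0, 0, 0]]
    - [[0, 0, 0.076], [0, 0, 0]]
    - [[0, 0, 0.076], [0, 0, 0]]

```text
time_s: 6.85
position: [0.6676, -0.0473, 0.094]
tcp_rot: [[-0.984, 0.177, 0.003], [0.177, 0.984, -0.001], [-0.003, -0.0, -1.0]]
force: [-0.7, -0.6, 0.1]
opening: 0.689
```

Call:
servo_tool:
  targets:
    - [[0, 0, 0], [0, 0, 0]]
    - [[0, 0, 0], [0, 0, 0]]
    - [[0, 0, 0], [0, 0, 0]]
    - [[0, 0, 0], [0, 0, 0]]
    - [[0, 0, 0], [0, 0, 0]]
    - [[0, 0, 0], [0, 0, 0]]
    - [[0, 0, 0], [0, 0, 0]]
    - [[0, 0, 0], [0, 0, 0]]
  gripper: 0.0

```text
time_s: 7.85
position: [0.6664, -0.0471, 0.0924]
tcp_rot: [[-0.984, 0.177, -0.0], [0.177, 0.984, -0.0], [0.0, -0.0, -1.0]]
force: [0.1, -0.3, -0.6]
opening: 0.159
```

The opening is 0.159, about 13.8 mm, so the bar is held. I'll lift straight up, then move back and away from the feeder.

Call:
servo_tool:
  targets:
    - [[0, 0, -0.005], [0, 0, 0]]
    - [[0, 0, -0.02], [0, 0, 0]]
    - [[0, 0, -0.04], [0, 0, 0]]
    - [[0, 0, -0.065], [0, 0, 0]]
    - [[0, 0, -0.09], [0, 0, 0]]
    - [[0, 0, -0.115], [0, 0, 0]]
    - [[0, 0, -0.135], [0, 0, 0]]
    - [[0, 0, -0.15], [0, 0, 0]]
    - [[0, 0, -0.155], [0, 0, 0]]
    - [[0, 0, -0.155], [0, 0, 0]]

```text
time_s: 9.1
position: [0.6662, -0.0469, 0.2475]
tcp_rot: [[-0.984, 0.177, -0.0], [0.177, 0.984, 0.0], [0.0, 0.0, -1.0]]
force: [-0.7, -0.2, -5.0]
opening: 0.162
```

Call:
servo_tool:
  targets:
    - [[0.005, 0.005, 0], [0, 0, 0]]
    - [[0.015, 0.015, 0], [0, 0, 0]]
    - [[0.03, 0.03, 0], [0, 0, 0]]
    - [[0.045, 0.045, 0], [0, 0, 0]]
    - [[0.06, 0.06, 0], [0, 0, 0]]
    - [[0.072, 0.072, 0], [0, 0, 0]]
    - [[0.079, 0.079, 0], [0, 0, 0]]
    - [[0.08, 0.08, 0], [0, 0, 0]]
    - [[0.08, 0.08, 0], [0, 0, 0]]

```text
time_s: 10.22
position: [0.6024, 0.0455, 0.2477]
tcp_rot: [[-0.984, 0.177, 0.001], [0.177, 0.984, -0.001], [-0.001, -0.0, -1.0]]
force: [-0.0, 0.3, -3.5]
opening: 0.154
```

Call:
servo_tool:
  targets:
    - [[0, 0, 0], [-0.015, 0.02, 0]]
    - [[0, 0, 0], [-0.04, 0.055, 0]]
    - [[0, 0, 0], [-0.075, 0.1, 0]]
    - [[0, 0, 0], [-0.11, 0.15, 0]]
    - [[0, 0, 0], [-0.145, 0.2, 0]]
    - [[0, 0, 0], [-0.18, 0.25, 0]]
    - [[0, 0, 0], [-0.215, 0.295, 0]]
    - [[0, 0, 0], [-0.25, 0.34, 0]]
    - [[0, 0, 0], [-0.285, 0.39, 0]]
    - [[0, 0, 0], [-0.32, 0.435, 0]]
    - [[0, 0, 0], [-0.34, 0.464, 0]]
    - [[0, 0, 0], [-0.34, 0.464, 0]]

```text
time_s: 11.72
position: [0.6025, 0.0449, 0.2467]
tcp_rot: [[-0.895, 0.243, -0.374], [0.084, 0.915, 0.394], [0.439, 0.321, -0.839]]
force: [-0.5, -0.2, -4.2]
opening: 0.152
```

Call:
servo_tool:
  targets:
    - [[0, 0, 0], [0, 0, 0]]
    - [[0, 0, 0], [0, 0, 0]]
    - [[0, 0, 0], [0, 0, 0]]
    - [[0, 0, 0], [0, 0, 0]]
    - [[0, 0, 0], [0, 0, 0]]
    - [[0, 0, 0], [0, 0, 0]]

```text
time_s: 12.48
position: [0.6018, 0.046, 0.2476]
tcp_rot: [[-0.895, 0.242, -0.375], [0.083, 0.915, 0.394], [0.439, 0.322, -0.839]]
force: [-0.8, 0.0, -3.7]
opening: 0.161
```

```bash
python3 - <<'E'
from h import *
s=telemetry.read_state();print(s["time_s"],s["position"].round(4),np.degrees(np.arccos(-s["tcp_rot"][2,2])),s["force"].round(1),s["qvel"].round(2),s["opening"])
p,K,T=grab("side"); q,K2,T2=grab("scene")
gp=s["position"]; a=proj(K,T,gp).astype(int); b=proj(K2,T2,gp).astype(int); print(a,b)
def cr(im,c): 
    x=max(0,min(640-200,c[0]-100));y=max(0,min(400-200,c[1]-90)); print(x,y); return cv2.resize(im[y:y+200,x:x+200],None,fx=2,fy=2,interpolation=2)
w,_,_=grab("wrist")
cv2.imwrite("pics/t4.png",np.hstack([cr(p,a),cr(q,b)])); cv2.imwrite("pics/w4.png",w)
E
```

```text
12.475 [0.6018 0.046  0.2476] 32.95520700032381 [-0.8  0.  -3.7] [0.04 0.02 0.08 0.04 0.07 0.06] 0.16075286351719487
[331 130] [321 185]
231 40
221 95
```

View pics/t4.png

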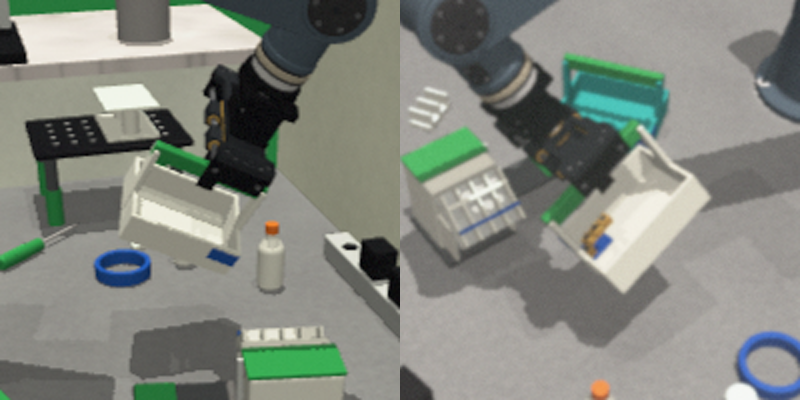

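View pics/w4.png

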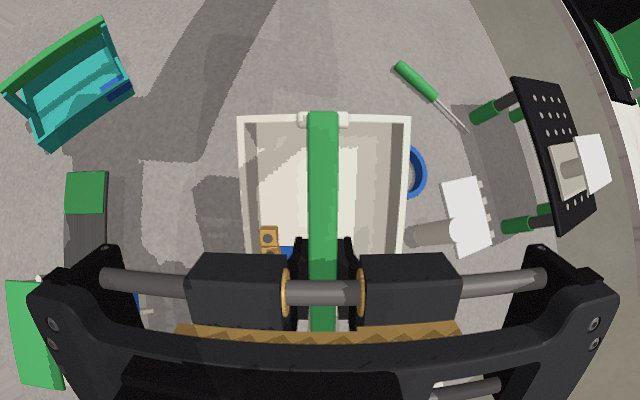

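The pictures show the tote tilted with its blue-taped corner lowest. The nuts sit in a row by that corner, at about (600,233) in the right crop and (268,237) in the wrist view. I'll measure the farthest nut and check for motion.

```bash
python3 - <<'E'
from h import *
p0=cv2.imread("pics/w4.png"); p,K,T=grab("wrist"); q,K2,T2=grab("scene")
def br(im): return cv2.inRange(cv2.cvtColor(im,cv2.COLOR_BGR2HSV),(12,90,60),(28,255,255))
a,b=br(p0)[215:262,240:290],br(p)[215:262,240:290]; print("px moved",cv2.countNonZero(a^b),cv2.countNonZero(b))
def fish(uv,z):
    d=np.array(uv)-K[:2,2];r=np.hypot(*d);th=r/K[0,0];v=T[:3,:3]@np.append(d/r*np.sin(th),np.cos(th));o=T[:3,3];return o+v*(z-o[2])/v[2]
for uv in[(268,237),(260,226),(276,226)]: 
    P=fish(uv,.094);X=np.array([-P[0],P[1]]);print(uv,"tote xy",X.round(4),"dist corner",np.linalg.norm(X-[.075,-.055]).round(4))
s=telemetry.read_state();R,t=s["tcp_rot"],s["position"]
m=br(q);m2=np.zeros_like(m);m2[190:235,300:340]=m[190:235,300:340]
ys,xs=np.nonzero(m2); print("scene px",len(xs),xs.min(),xs.max(),ys.min(),ys.max())
for x,y in zip(xs,ys):   # ray onto tilted nut-top plane
    d=R.T@(T2[:3,:3]@np.linalg.solve(K2,[x,y,1.]));o=R.T@(T2[:3,3]-t);P=o+d*(.094-o[2])/d[2]
    if (x+y)%6==0: print((x,y),np.round([-P[0],P[1]],3),end=" ")
c=t+R@np.array([-.075,-.055,.106]);print("\ncorner world",c.round(3), "scene px",proj(K2,T2,c).round())
print(s["time_s"],s["qvel"].round(2))
E
```

```text
px moved 1 435
(268, 237) tote xy [ 0.0324 -0.049 ] dist corner 0.043
(260, 226) tote xy [ 0.0216 -0.0557] dist corner 0.0534
(276, 226) tote xy [ 0.0215 -0.0409] dist corner 0.0554
scene px 93 312 326 202 222
(np.int64(325), np.int64(203)) [ 0.017 -0.06 ] (np.int64(324), np.int64(204)) [ 0.021 -0.06 ] (np.int64(323), np.int64(205)) [ 0.025 -0.06 ] (np.int64(322), np.int64(206)) [ 0.028 -0.061] (np.int64(321), np.int64(207)) [ 0.032 -0.061] (np.int64(320), np.int64(208)) [ 0.036 -0.061] (np.int64(319), np.int64(209)) [ 0.039 -0.062] (np.int64(318), np.int64(210)) [ 0.043 -0.062] (np.int64(317), np.int64(211)) [ 0.047 -0.062] (np.int64(316), np.int64(212)) [ 0.051 -0.062] (np.int64(315), np.int64(213)) [ 0.054 -0.063] (np.int64(314), np.int64(214)) [ 0.058 -0.063] (np.int64(313), np.int64(215)) [ 0.062 -0.063] (np.int64(316), np.int64(218)) [ 0.063 -0.046] (np.int64(315), np.int64(219)) [ 0.067 -0.046] 
corner world [0.616 0.031 0.108] scene px [314. 222.]
12.725 [ 0.01  0.    0.02  0.04  0.02 -0.01]
```

The nuts are still: 1 of 435 pixels changed between the two frames. The farthest nut is about 45 mm from the corner, and the corner is 108 mm up. I'll hand in.

```bash
python3 -c "
from rig import order;print(order.hand_in())"
```

```text
the job is handed in; nothing more can be done
None
```

I finished the job and handed it in at about 12.7 s of robot time. The interface reports no verdict.

- **Pedal:** I pressed the pad to its stop, where the force rose to about 49 N with almost no further travel, then lifted off. The pictures afterwards showed the pedal back up and all four nuts in the tote. I had no reading of the pedal angle itself.
- **Tote:** I gripped it by the green handle (opening about 13.8 mm on the 14 mm bar), lifted it clear, moved it away from the feeder and tilted it towards the blue-taped corner.
- **Last checks:** The tool was tilted 33.0°, and the pictures showed no sign of the handle slipping in the grip. The blue-taped corner works out at about 108 mm above the bench.
- **Nuts:** They sat in and beside that corner. The farthest was about 45 mm from it, against a limit of 72 mm, and nothing moved between two frames. In the close-ups, one nut showed clearly and the others only as one brass patch in the corner.
- **Other things on the bench:** They looked undisturbed in the pictures. I did not measure their positions again.

No check failed. The only disagreement was in one of two measurements: casting the scene camera's pixels onto the tilted floor put the nuts' wall-side edge 5–8 mm past the wall, while the wrist camera agreed with the tote's geometry.

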